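# Uncover the hot kettle with the lid lifter

### The arm

A 7-joint arm with a two-finger parallel gripper is mounted at the origin on a cart in front of the work surface, level with it; the furniture and walls round the work are solid. World frame = base frame: x ahead of the robot, y to its left, z up, the work surface at z = 0. Lengths are in m, angles in rad, forces in N, time in s.
With the tool pointing down it reaches from about 0.425 to 0.925 m from the base axis. Payload 6.8 kg.
Tool frame: the origin (TCP) lies on the centre line of the jaws, within the pads' length; the fingertips stand 8 mm ahead of it and the grasp point (between the pads) lies 11 mm behind it; z points along the fingers, y is the line along which they close (so a half turn about z gives the same grasp; the last joint's range is limited). The gripper opens to 88 mm and grips with 3 to 60 N. Pads are 20 mm wide; open, the fingers measure 115 mm over their backs; the gripper's body (75 mm by 178 mm) begins 61 mm behind the grasp point.
Start: joints at [1.006, 0.477, 0.022, 1.555, -0.011, 1.109, -0.083], TCP at [0.298, -0.606, 0.231] pointing down, gripper open.
Joint ranges: [-2.96, 2.96], [-0.34, 2.1], [-1.41, 1.46], [0.24, 2.44], [-1.37, 4.51], [0.17, 1.92], [-2.96, 2.96]. Speed limits (rad/s): [2.39, 2.39, 3.14, 3.14, 3.14, 3.14, 3.14].

### API

Orientations are given as a rotation vector (axis times angle).
In Python, from workcell import env, optics, workorder gives the robot as it stands. The module is installed in compiled form; this text tells all that it offers.
- The arm moves only by the tool step_arm, never from a script. Its argument "motion" is a list of rows, each a list of 2 entries, a list of its own where there are three numbers: the shift along the tool's x, y, z scaled (see below), then the turn about the tool's z scaled (see below). In form: [[[dx, dy, dz], yaw], ...]. A call has 1 to 8 rows; each row is the pose to reach, as a shift and turn from the pose commanded when the call began, along the tool's axes at that moment; what a row does not reach only later rows make up. The controller multiplies each number of a shift by 10 cm and each number of a turn by 90 degrees. A row lasts 1/8 s, in which the tool goes at most 62.5 mm and 10.7 degrees, less where a joint would pass 70% of its speed; a pose out of reach is approached as far as the arm can. A call with a number of a shift or a turn outside -1 to 1 is refused whole. A call with a gripper value outside its range is refused whole. "grip" is the opening, from 0 (shut) to 1 (fully open), set as the call begins (left out, the last holds). The fingers move at their own pace and stop on an object; the grip force is fixed at half the most. Time passes only in rows, so rows that repeat a pose let the fingers close. It gives the time, the measured TCP pose, the force, the opening and the grip force at its end, in the units of the state.
- env.state(): the state, without advancing time (a new reading comes with each control period).
- optics.read_camera(name): name is "scene" or "top"; returns a dict with "frame" (420x560x3 uint8, red, green, blue), "range_z" (420x560 float32, m along the optical axis (not along the pixel's ray), 0 where there is no reading), "mtx" (3x3 intrinsics, pixels), "pose" (4x4, takes a point from camera to world coordinates). Camera axes: x right, y down, z forward; pixel columns grow to the right and rows downward; lengths in m; the calibration is good to about 2 mm. A picture is of the moment at which its call begins.
- workorder.close_job(): hands the job in; it is judged then, once.
The state is a dict: "clock": time; "joint_pos": joint angles; "qvel": joint speeds; "tau": joint torques, N m; "eef_pos": TCP position; "tool_rot": TCP orientation; "contact_force": force on the tool from outside, world axes, zero at the start; "torque": the same for the moment, N m; "gripper_width": finger opening in m; "grasp_force": force on a finger pad.
Only numpy, scipy, OpenCV 4.12 (cv2) and the standard library are available. Lean on these libraries where they do the work, as an engineer would, in place of code of your own. Each camera call takes 0.05 s, during which the arm holds its last target. There are 200 camera calls.

### The job

The kettle and its lid are hot. Take the fork-ended lid lifter from its stand, hook both prongs under the lid's loop handle, lift the lid off level and carry it without dropping or tipping it to the middle of the round wooden trivet. Then hang the lifter back on its stand; never touch the lid or kettle with the gripper or arm, and leave everything else on the table where it is.

Things in the scene. Friction and masses are not known exactly. Their poses are not given: they have to be found in the camera images.
- kettle: Round steel kettle warmer, fixed to the table: 160 mm across (188 mm over its two small side lugs), 100 mm high, open at the top under the lid (opening 148 mm), small black knob on the front. Origin: centre of its underside, on the table; z up.
- lid: Loose steel lid, about 0.22 kg, seated on the kettle: disc 168 mm across, with a plug 132 mm across and 8 mm deep under it, loose in the kettle's opening. Origin: centre of the plug's underside; z up; dome top 17 mm above the origin. Origin height: 92 mm on the kettle, 45 mm when set on the trivet. y runs along the handle's bar; x points away from the robot, within 0.4 rad of straight ahead.
- lid_bar (a point): Middle of the lid's loop-handle bar: round, 8 mm thick, along the lid's y, straight for 76 mm, 66 mm above the lid's origin; its two legs stand at y = +-42 mm. Free room under the bar: 45 mm high, 76 mm wide, open to front and back. The lid's centre of mass lies straight below this point. Axes as the lid's.
- lifter: Loose lid lifter, about 0.16 kg, hanging upright in its stand. Origin: centre of its dark wooden handle, where to grip; z up the handle, x to the side the fork points. Handle 24 (x) by 20 (y) by 70 (z) mm: grip across y. Under it an 8 mm shank runs straight down to the fork. Flat hand guard across the shank: 22 (x) by 100 (y) by 6 mm, its underside 68 mm below the origin.
- lifter_fork (a point): Foot of the lifter's fork, 120 mm straight below the lifter's origin; same axes. Two 6 mm prongs at y = +-18 mm, joined here by an 8 mm crosspiece. With the handle upright they point down-forward; with its top leaned back 35 degrees (toward -x) they are level, run 34 mm forward and end in upturned tips 42 mm forward, 17 mm above the foot. The bar is carried 4 to 36 mm forward of the foot.
- stand: Fixed steel lifter stand, base 90 x 110 mm; two uprights at y = +-42 mm (inner faces +-37) whose tops, 100 mm high, carry the ends of the hand guard between lips 6 mm high at x = +-21 mm. The lifter lifts out straight up, fork between the uprights. Origin: underside centre; x: where the hanging fork points, within 0.35 rad of straight ahead. Hanging lifter's origin: 168 mm above.
- trivet: Round wooden pot trivet on three feet, fixed to the table: a ring with three spokes, 152 mm across, flat top 45 mm above the table. Origin: its centre, on the table; z up.
- tin_1: Bystander: upright tin, 58 mm across, 72 mm high, loose. Origin: centre of its underside.
- cup_stack_b: Bystander: stack of paper cups, 59 mm across, 52 mm high, loose. Origin: centre of its underside.
- lemon_1: Bystander: lemon, 71 x 53 x 51 mm, loose. Origin: its underside.
- tape_1: Bystander: roll of tape lying flat, 98 mm across, 25 mm high, loose. Origin: centre of its underside.

How it is judged:
By the outcome, as a careful person would: the job done as asked, in the order asked, and still so for the second after the job is handed in, with the robot touching nothing.
It also fails if it takes over 72 s, if anything falls off the work surface, if the arm or the gripper's body presses on something with over 40 N, if the wrist force passes 120 N, or if a joint passes its speed limit or range.

## Working session

There is one attempt and no reset: what is moved stays moved. The work goes in short steps, Python scripts to look and compute and a tool call to move; the robot and the scene stay as the last step left them, time stands still between calls to the robot, and variables do not carry over. Pictures are saved under pics/ and viewed, at most 10 in all, crops included, and the job is handed in when it is done.

Besides the shell and the picture viewer there is one more tool, called after ">>>" by a JSON object that holds its "fn" and its "kwargs". step_arm: Moves the arm, as the interface text tells. Shifts and turns lie within -1 to 1; 1 stands for 10 cm of shift or 90 degrees of turn. Its arguments: {"type":"object","properties":{"motion":{"type":"array","items":{"type":"array"}},"grip":{"type":"number"}},"required":["motion"]}

```bash
mkdir -p pics; cat > h.py <<'E'
import numpy as np, cv2
from workcell import env, optics
def shot(n, tag):
    c=optics.read_camera(n); cv2.imwrite(f'pics/{tag}.png',c['frame'][:,:,::-1]); np.savez(f'pics/{tag}.npz',**c); return c
def cloud(c):
    z=c['range_z']; v,u=np.indices(z.shape); K=c['mtx']
    p=np.stack([(u-K[0,2])/K[0,0]*z,(v-K[1,2])/K[1,1]*z,z],-1)
    w=p@c['pose'][:3,:3].T+c['pose'][:3,3]; w[z<=0]=np.nan; return w
E
python3 - <<'E'
from h import *
s=env.state(); print({k:np.round(s[k],3) for k in ('clock','eef_pos','tool_rot','gripper_width','contact_force')})
for n in('top','scene'):
    c=shot(n,n+'1'); print(n,np.round(c['pose'],3).tolist())
E
```

```text
{'clock': np.float64(0.0), 'eef_pos': array([ 0.297, -0.605,  0.23 ]), 'tool_rot': array([-3.058e+00, -7.110e-01,  1.000e-03]), 'gripper_width': np.float64(0.088), 'contact_force': array([-0.05 , -0.048,  0.12 ])}
top [[-0.016, -0.998, 0.056, 0.498], [-1.0, 0.016, -0.004, 0.163], [0.003, -0.056, -0.998, 1.343], [0.0, 0.0, 0.0, 1.0]]
scene [[-0.845, -0.22, 0.488, -0.188], [-0.535, 0.382, -0.753, 1.29], [-0.021, -0.897, -0.441, 0.797], [0.0, 0.0, 0.0, 1.0]]
```

View pics/top1.png

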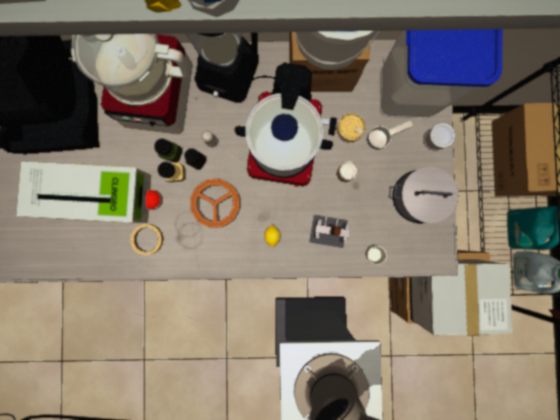

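View pics/scene1.png

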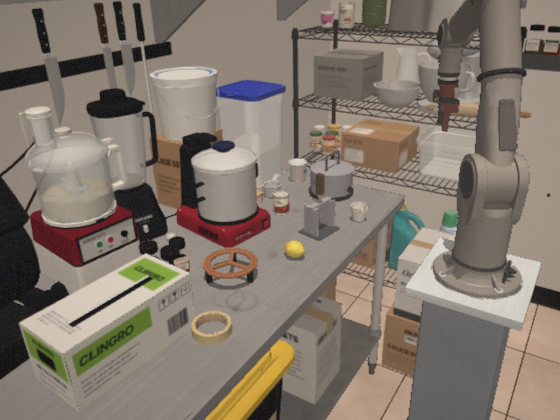

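```bash
python3 - <<'E'
from h import *
T=dict(np.load('pics/top1.npz')); S=dict(np.load('pics/scene1.npz'))
wt=cloud(T); ws=cloud(S)
def P(n,u,v,w): print(n,np.round(w[v,u],3))
P('kettle',445,205,wt);P('stand',329,231,wt);P('trivet',215,203,wt);P('cooker',285,128,wt);P('cup',375,254,wt);P('lemon',272,235,wt);P('tape',147,225,wt)
allp={'top':wt.reshape(-1,3),'scene':ws.reshape(-1,3)}
k=wt[205,445]; st=wt[231,329]; tr=wt[203,215]
def box(p,c,r,z0,z1):
    m=(np.hypot(p[:,0]-c[0],p[:,1]-c[1])<r)&(p[:,2]>z0)&(p[:,2]<z1); return p[m]
def desc(n,q):
    if len(q)<4: print(n,len(q)); return
    c,(w,h),a=cv2.minAreaRect(q[:,:2].astype(np.float32)); print(n,len(q),'mean',np.round(q.mean(0),3),'rect',np.round(c,3),np.round([w,h],3),round(a,1),'zmax',round(float(q[:,2].max()),3))
for n,p in allp.items():
    desc(n+' bar',box(p,k,.1,.145,.18)); desc(n+' disc',box(p,k,.11,.095,.12))
    desc(n+' handle',box(p,st,.1,.15,.25)); desc(n+' guard/tops',box(p,st,.08,.09,.13)); desc(n+' base',box(p,st,.08,.003,.03))
    desc(n+' trivet',box(p,tr,.1,.03,.06))
# obstacles seen from top: height map, y columns
p=allp['top']; p=p[~np.isnan(p[:,0])]
for y in np.arange(.4,-.5,-.1):
    q=p[(abs(p[:,1]-y)<.05)&(p[:,0]>.3)&(p[:,0]<.9)]
    print(round(y,1),[(round(x,2),round(float(r[:,2].max()),2)) for x in np.arange(.35,.9,.1) if len(r:=q[abs(q[:,0]-x)<.05])])
a=cv2.resize(T['frame'][140:280,290:470,::-1],None,fx=4,fy=4,interpolation=cv2.INTER_CUBIC)
cv2.imwrite('pics/crop1.png',a)
E
```

```text
kettle [ 0.573 -0.341  0.101]
stand [0.501 0.007 0.107]
trivet [0.594 0.352 0.042]
cooker [0.76  0.137 0.309]
cup [ 0.426 -0.148  0.015]
lemon [0.492 0.176 0.051]
tape [0.529 0.569 0.026]
top bar 92 mean [ 0.605 -0.294  0.16 ] rect [ 0.606 -0.295] [0.092 0.008] 84.6 zmax 0.166
top disc 1927 mean [ 0.597 -0.305  0.106] rect [ 0.601 -0.309] [0.14  0.166] 69.3 zmax 0.119
top handle 81 mean [0.502 0.    0.194] rect [ 0.502 -0.003] [0.021 0.023] 75.8 zmax 0.206
top guard/tops 266 mean [ 0.502 -0.001  0.104] rect [ 0.502 -0.003] [0.099 0.055] 79.1 zmax 0.112
top base 533 mean [0.501 0.004 0.007] rect [0.502 0.008] [0.148 0.15 ] 6.0 zmax 0.03
top trivet 1074 mean [0.595 0.355 0.044] rect [0.595 0.356] [0.15  0.151] 0.2 zmax 0.052
scene bar 37 mean [ 0.603 -0.293  0.157] rect [ 0.602 -0.291] [0.085 0.012] 85.0 zmax 0.165
scene disc 452 mean [ 0.589 -0.297  0.105] rect [ 0.597 -0.3  ] [0.144 0.156] 18.8 zmax 0.119
scene handle 145 mean [0.498 0.005 0.178] rect [0.499 0.004] [0.026 0.026] 23.3 zmax 0.202
scene guard/tops 224 mean [0.499 0.008 0.102] rect [0.501 0.003] [0.103 0.06 ] 79.6 zmax 0
[... 933 characters left out ...]
, (np.float64(0.75), 0.78), (np.float64(0.85), 0.78)]
-0.1 [(np.float64(0.35), 0.05), (np.float64(0.45), 0.1), (np.float64(0.55), 0.11), (np.float64(0.65), 0.08), (np.float64(0.75), 0.78), (np.float64(0.85), 0.78)]
-0.2 [(np.float64(0.35), 0.01), (np.float64(0.45), 0.05), (np.float64(0.55), 0.11), (np.float64(0.65), 0.16), (np.float64(0.75), 0.78), (np.float64(0.85), 0.78)]
-0.3 [(np.float64(0.35), 0.01), (np.float64(0.45), 0.01), (np.float64(0.55), 0.15), (np.float64(0.65), 0.17), (np.float64(0.75), 0.75), (np.float64(0.85), 0.38)]
-0.4 [(np.float64(0.35), 0.01), (np.float64(0.45), 0.01), (np.float64(0.55), 0.11), (np.float64(0.65), 0.11), (np.float64(0.75), 0.08), (np.float64(0.85), 0.38)]
```

View pics/crop1.png

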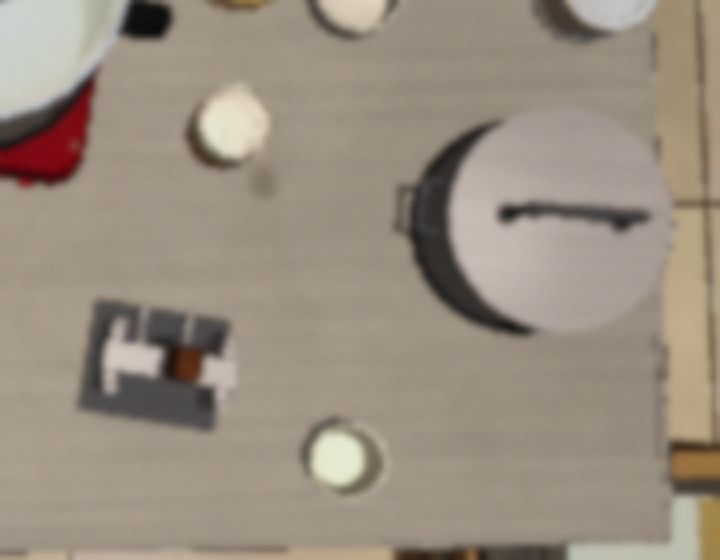

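>>> {"fn": "step_arm", "kwargs": {"motion": [[[0.2,-0.2,-0.2],0],[[0.4,-0.4,-0.4],0],[[0.6,-0.6,-0.5],0],[[0.8,-0.8,-0.6],0],[[1,-1,-0.6],0]], "grip": 1}}

```text
clock: 0.72
eef_pos: [0.3438, -0.4712, 0.2912]
tool_rot: [3.059, 0.711, 0.001]
contact_force: [0.2, -0.5, -0.5]
gripper_width: 0.0876
grasp_force: 0.0
```

>>> {"fn": "step_arm", "kwargs": {"motion": [[[0.2,-0.2,0],0],[[0.4,-0.4,0],0],[[0.6,-0.6,0],0],[[0.8,-0.8,0],0],[[1,-1,0],0]]}}

```text
clock: 1.35
eef_pos: [0.389, -0.337, 0.2903]
tool_rot: [-3.06, -0.711, 0.001]
contact_force: [1.0, 1.2, -1.0]
gripper_width: 0.0879
grasp_force: 0.0
```

>>> {"fn": "step_arm", "kwargs": {"motion": [[[0.2,-0.2,0],0],[[0.4,-0.4,0],0],[[0.6,-0.6,0],0],[[0.8,-0.8,0],0],[[1,-1,0],0]]}}

```text
clock: 1.98
eef_pos: [0.4346, -0.2033, 0.2904]
tool_rot: [-3.06, -0.711, 0.001]
contact_force: [0.2, -0.6, 0.7]
gripper_width: 0.0881
grasp_force: 0.0
```

>>> {"fn": "step_arm", "kwargs": {"motion": [[[0.2,-0.2,0],0],[[0.4,-0.4,0],0.05],[[0.6,-0.6,0],0.15],[[0.8,-0.8,0],0.25],[[1,-1,0],0.35],[[1,-1,0],0.41],[[1,-1,0],0.41]]}}

```text
clock: 2.85
eef_pos: [0.48, -0.0702, 0.2903]
tool_rot: [3.128, -0.291, -0.001]
contact_force: [-0.5, 0.6, -0.9]
gripper_width: 0.0878
grasp_force: 0.0
```

```bash
cat >> h.py <<'E'
from scipy.spatial.transform import Rotation as R
def togo(target, yawdeg=None):
    s=env.state(); M=R.from_rotvec(s['tool_rot']).as_matrix(); p=np.array(s['eef_pos'])
    a=np.degrees(np.arctan2(M[1,0],M[0,0])); print('t',round(float(s['clock']),2),'tcp',np.round(p,4),'xdir',round(a,2),'zax',np.round(M[:,2],3),'F',np.round(s['contact_force'],1),'w',round(float(s['gripper_width']),4),'g',round(float(s['grasp_force']),1))
    print('shift/10cm',np.round(M.T@(np.array(target)-p)*10,3), None if yawdeg is None else 'yaw %.3f'%(-(yawdeg-a)/90))
E
python3 -c "
from h import *
togo([.501,0,.25],-10.4)"
```

```text
t 2.85 tcp [ 0.48   -0.0702  0.2903] xdir -10.65 zax [-0.001 -0.    -1.   ] F [-0.5  0.6 -0.9] w 0.0878 g 0.0
shift/10cm [ 0.077 -0.729  0.403] yaw -0.003
```

>>> {"fn": "step_arm", "kwargs": {"motion": [[[0.02,-0.25,0.1],0],[[0.05,-0.5,0.2],0],[[0.08,-0.73,0.4],0],[[0.08,-0.73,0.6],0],[[0.08,-0.73,0.6],0]]}}

```text
clock: 3.48
eef_pos: [0.5006, -0.0007, 0.2293]
tool_rot: [3.127, -0.292, -0.005]
contact_force: [-0.8, -0.1, -1.0]
gripper_width: 0.0879
grasp_force: 0.0
```

```bash
python3 - <<'E'
from h import *
togo([.501,0,.157],-10.4)
c=shot('scene','s2'); p=cloud(c).reshape(-1,3)
cv2.imwrite('pics/s2c.png',cv2.resize(c['frame'][120:280,220:420,::-1],None,fx=4,fy=3.75))
E
```

```text
t 3.48 tcp [ 0.5006 -0.0007  0.2293] xdir -10.65 zax [-0.003 -0.    -1.   ] F [-0.8 -0.1 -1. ] w 0.0879 g 0.0
shift/10cm [ 0.006 -0.008  0.723] yaw -0.003
```

View pics/s2c.png

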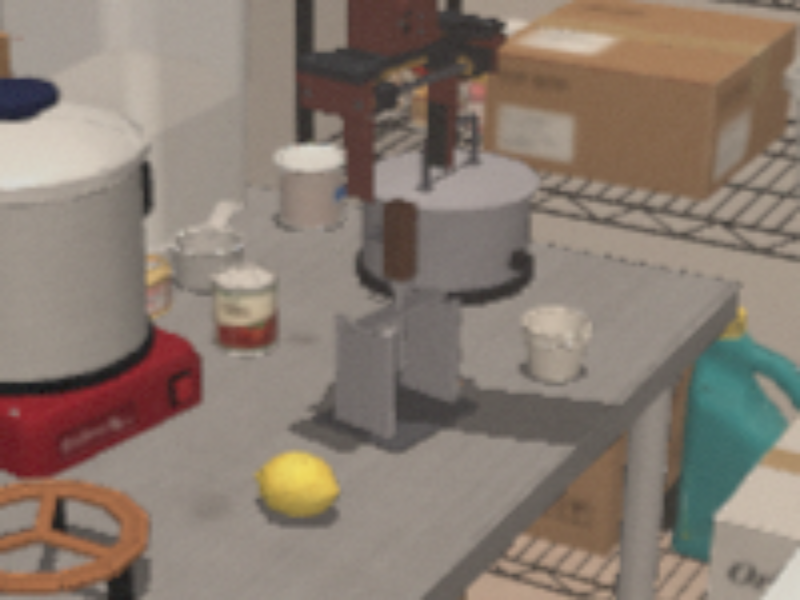

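>>> {"fn": "step_arm", "kwargs": {"motion": [[[0,0,0.2],0],[[0,0,0.4],0],[[0,0,0.6],0],[[0,0,0.72],0],[[0,0,0.72],0]]}}

```text
clock: 4.15
eef_pos: [0.5016, -0.0006, 0.1586]
tool_rot: [3.128, -0.294, -0.001]
contact_force: [-0.6, -0.2, 1.2]
gripper_width: 0.0879
grasp_force: 0.0
```

>>> {"fn": "step_arm", "kwargs": {"motion": [[[0,0,0],0],[[0,0,0],0],[[0,0,0],0],[[0,0,0],0],[[0,0,0],0],[[0,0,0],0],[[0,0,0],0],[[0,0,0],0]], "grip": 0}}

```text
clock: 5.15
eef_pos: [0.5017, -0.0003, 0.1586]
tool_rot: [3.128, -0.294, -0.0]
contact_force: [-0.1, -1.8, -0.8]
gripper_width: 0.0199
grasp_force: 30.0
```

>>> {"fn": "step_arm", "kwargs": {"motion": [[[0,0,-0.1],0],[[0,0,-0.25],0],[[0,0,-0.4],0],[[0,0,-0.6],0],[[0,0,-0.8],0],[[0,0,-0.95],0],[[0,0,-1.0],0]]}}

```text
clock: 6.02
eef_pos: [0.5023, -0.0001, 0.26]
tool_rot: [-3.128, 0.294, -0.003]
contact_force: [0.1, -1.1, -2.6]
gripper_width: 0.0199
grasp_force: 30.0
```

>>> {"fn": "step_arm", "kwargs": {"motion": [[[0,0.1,0],0],[[0.1,0.25,0],0],[[0.1,0.4,0],0],[[0.2,0.6,0],0],[[0.25,0.8,0],0],[[0.3,1,0],0]]}}

```text
clock: 6.78
eef_pos: [0.5121, -0.1059, 0.2581]
tool_rot: [3.128, -0.296, -0.002]
contact_force: [-0.5, 0.5, -1.2]
gripper_width: 0.0201
grasp_force: 30.0
```

>>> {"fn": "step_arm", "kwargs": {"motion": [[[0.05,0.2,0],0],[[0.1,0.4,0],0],[[0.15,0.6,0],0],[[0.2,0.8,0],0],[[0.3,1,0],0]]}}

```text
clock: 7.4
eef_pos: [0.5232, -0.2095, 0.2585]
tool_rot: [3.128, -0.295, -0.001]
contact_force: [-1.1, -0.4, -1.5]
gripper_width: 0.0198
grasp_force: 30.0
```

>>> {"fn": "step_arm", "kwargs": {"motion": [[[0.05,0.2,0],-0.02],[[0.1,0.4,0],-0.04],[[0.15,0.55,0],-0.063],[[0.2,0.7,0],-0.063],[[0.2,0.77,0],-0.063],[[0.2,0.77,0],-0.063]]}}

```text
clock: 8.15
eef_pos: [0.5286, -0.2876, 0.2585]
tool_rot: [-3.138, 0.14, 0.0]
contact_force: [-0.2, 0.1, -2.4]
gripper_width: 0.0198
grasp_force: 30.0
```

```bash
python3 - <<'E'
from h import *
togo([.529,-.2865,.2576],-5)
c=shot('scene','s3'); cv2.imwrite('pics/s3c.png',cv2.resize(c['frame'][90:240,270:420,::-1],None,fx=4,fy=4,interpolation=cv2.INTER_CUBIC))
t=shot('top','t3'); wt=cloud(t); ws=cloud(c)
for n,w in(('top',wt),('scene',ws)):
    p=w.reshape(-1,3); m=(abs(p[:,0]-.6)<.03)&(abs(p[:,1]+.293)<.06)&(p[:,2]>.145)&(p[:,2]<.17); q=p[m]
    print(n,len(q)); 
    if len(q)>5: print(np.round(q.mean(0),4),np.round(cv2.minAreaRect(q[:,:2].astype(np.float32)),4) if 0 else cv2.minAreaRect(q[:,:2].astype(np.float32)), 'fit',np.degrees(np.arctan2(*cv2.fitLine(q[:,:2].astype(np.float32),cv2.DIST_HUBER,0,.01,.01)[1::-1].ravel()[:2])) )
K=c['mtx']; P=np.linalg.inv(c['pose'])
def px(x):
    y=K@(P[:3,:3]@np.array(x)+P[:3,3]); return y[:2]/y[2]
s=env.state(); f=np.array(s['eef_pos'])-[0,0,.1106]
M=R.from_rotvec(s['tool_rot']).as_matrix()
for d in(-18,18):
  tip=f+M[:,0]*.0442-M[:,1]*d/1000-[0,0,.0102]; print('tip crop px',(px(tip)-[270,90])*4)
print('foot',(px(f)-[270,90])*4,'bar ends',[(px([.604+.0033*sg,-.293+.038*sg,.158])-[270,90])*4 for sg in(-1,1)])
E
```

```text
t 8.15 tcp [ 0.5286 -0.2876  0.2585] xdir -5.12 zax [-0.  0. -1.] F [-0.2  0.1 -2.4] w 0.0198 g 30.0
shift/10cm [ 0.003 -0.012  0.009] yaw -0.001
top 93
[ 0.6054 -0.2939  0.1597] ((0.6055527925491333, -0.29537972807884216), (0.0891433134675026, 0.00809478759765625), 85.14082336425781) fit 85.262344
scene 41
[ 0.6046 -0.2902  0.1559] ((0.6054564118385315, -0.29267024993896484), (0.08980580419301987, 0.011106129735708237), 85.906982421875) fit 86.08759
tip crop px [290.36068252 275.95356344]
tip crop px [269.93762275 287.35569081]
foot [322.33408857 280.72522061] bar ends [array([273.51186298, 243.08736596]), array([229.67568701, 266.41231068])]
```

View pics/s3c.png

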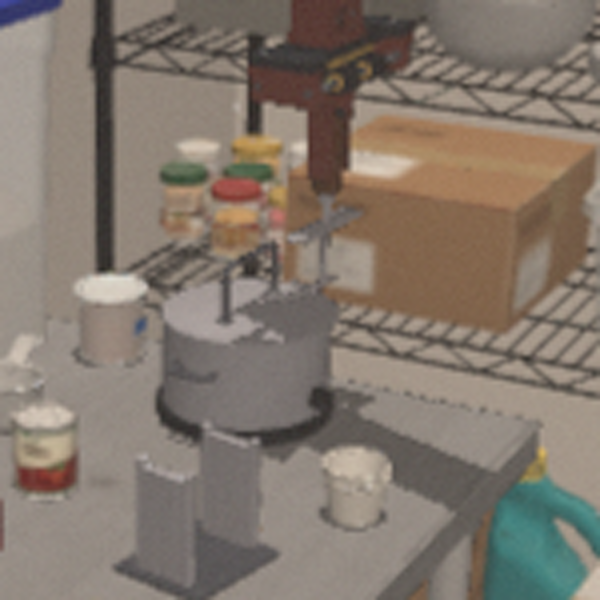

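>>> {"fn": "step_arm", "kwargs": {"motion": [[[0.08,0,0],0],[[0.16,0,0],0],[[0.24,0,0],0],[[0.32,0,0],0],[[0.4,0,0],0],[[0.46,0,0],0.0],[[0.48,0,0],0],[[0.48,0,0],0]]}}

```text
clock: 9.25
eef_pos: [0.5766, -0.2915, 0.2586]
tool_rot: [-3.139, 0.139, 0.0]
contact_force: [0.0, -0.1, -1.7]
gripper_width: 0.0199
grasp_force: 30.0
```

>>> {"fn": "step_arm", "kwargs": {"motion": [[[0,0,-0.04],0],[[0,0,-0.08],0],[[0,0,-0.12],0],[[0,0,-0.15],0],[[0,0,-0.17],0],[[0,0,-0.19],0],[[0,0,-0.2],0],[[0,0,-0.21],0]]}}

```text
clock: 10.25
eef_pos: [0.5763, -0.2914, 0.2793]
tool_rot: [-3.138, 0.139, 0.001]
contact_force: [-0.6, 0.7, -2.7]
gripper_width: 0.0203
grasp_force: 30.0
```

>>> {"fn": "step_arm", "kwargs": {"motion": [[[0,0,-0.01],0],[[0,0,-0.02],0],[[0,0,-0.03],0],[[0,0,-0.04],0],[[0,0,-0.05],0],[[0,0,-0.06],0],[[0,0,-0.07],0],[[0,0,-0.07],0]]}}

```text
clock: 11.25
eef_pos: [0.5767, -0.2915, 0.2868]
tool_rot: [3.138, -0.139, 0.0]
contact_force: [-0.0, -0.2, -3.9]
gripper_width: 0.0198
grasp_force: 30.0
```

```bash
python3 - <<'E'
from h import *
togo([.5665,.3575,.336],0)
c=shot('scene','s4'); cv2.imwrite('pics/s4c.png',cv2.resize(c['frame'][120:200,290:390,::-1],None,fx=7,fy=7,interpolation=cv2.INTER_CUBIC))
t=shot('top','t4'); wt=cloud(t); ws=cloud(c)
for n,w in(('top',wt),('scene',ws)):
    p=w.reshape(-1,3); m=(abs(p[:,0]-.6)<.03)&(abs(p[:,1]+.293)<.06)&(p[:,2]>.145)&(p[:,2]<.18); q=p[m]
    print(n,len(q),np.round(q.mean(0),4) if len(q) else '') 
E
```

```text
t 11.25 tcp [ 0.5767 -0.2915  0.2868] xdir -5.06 zax [ 0. -0. -1.] F [-0.  -0.2 -3.9] w 0.0198 g 30.0
shift/10cm [-0.673 -6.455 -0.493] yaw -0.056
top 60 [ 0.6091 -0.2688  0.1666]
scene 75 [ 0.5971 -0.282   0.1666]
```

View pics/s4c.png

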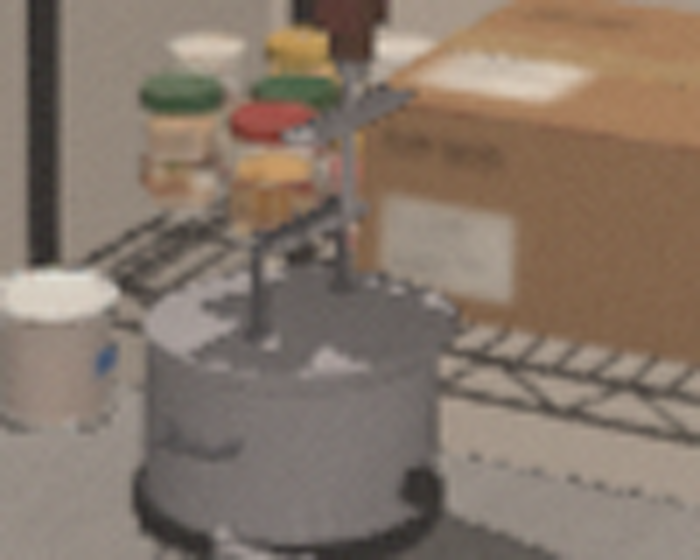

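>>> {"fn": "step_arm", "kwargs": {"motion": [[[0,0,-0.02],0],[[0,0,-0.06],0],[[0,0,-0.12],0],[[0,0,-0.19],0],[[0,0,-0.26],0],[[0,0,-0.33],0],[[0,0,-0.38],0],[[0,0,-0.4],0]]}}

```text
clock: 12.35
eef_pos: [0.5767, -0.2915, 0.3271]
tool_rot: [3.138, -0.139, 0.001]
contact_force: [-0.3, -0.3, -2.4]
gripper_width: 0.02
grasp_force: 30.0
```

>>> {"fn": "step_arm", "kwargs": {"motion": [[[0,0,-0.02],0],[[0,0,-0.05],0],[[0,0,-0.09],0],[[0,0,-0.12],0],[[0,0,-0.14],0],[[0,0,-0.15],0],[[0,0,-0.15],0],[[0,0,-0.15],0]]}}

```text
clock: 13.35
eef_pos: [0.5765, -0.2914, 0.3415]
tool_rot: [-3.138, 0.139, 0.0]
contact_force: [0.2, 0.2, -3.2]
gripper_width: 0.0197
grasp_force: 30.0
```

```bash
cat >> h.py <<'E'
def lidlevel(c, cx, cy, z0, z1):
    p=cloud(c).reshape(-1,3); q=p[(np.hypot(p[:,0]-cx,p[:,1]-cy)<.08)&(p[:,2]>z0)&(p[:,2]<z1)]
    m=q.mean(0); n=np.linalg.svd(q-m,full_matrices=False)[2][2]; n*=np.sign(n[2]); print(len(q),'mean',np.round(m,4),'normal',np.round(n,3),'rect',cv2.minAreaRect(q[:,:2].astype(np.float32)))
E
python3 - <<'E'
from h import *
togo([.45,-.29,.3418],-5)
c=shot('scene','s5'); cv2.imwrite('pics/s5c.png',cv2.resize(c['frame'][90:210,280:400,::-1],None,fx=5,fy=5,interpolation=cv2.INTER_CUBIC))
lidlevel(c,.605,-.293,.14,.18); lidlevel(optics.read_camera('top'),.605,-.293,.14,.18)
E
```

```text
t 13.35 tcp [ 0.5765 -0.2914  0.3415] xdir -5.06 zax [-0.  0. -1.] F [ 0.2  0.2 -3.2] w 0.0197 g 30.0
shift/10cm [-1.262  0.098 -0.003] yaw -0.001
467 mean [ 0.5992 -0.2827  0.1686] normal [0.031 0.013 0.999] rect ((0.6042364835739136, -0.29049354791641235), (0.1586572676897049, 0.1527269035577774), 6.6949543952941895)
1737 mean [ 0.6034 -0.276   0.1697] normal [0.037 0.    0.999] rect ((0.6053686738014221, -0.2898225784301758), (0.152727410197258, 0.1586185097694397), 83.28324127197266)
```

View pics/s5c.png

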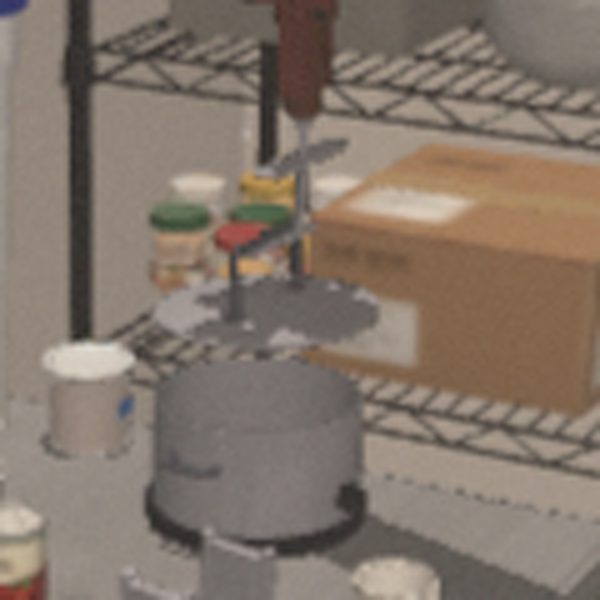

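>>> {"fn": "step_arm", "kwargs": {"motion": [[[-0.01,-0.01,0],0],[[-0.03,-0.04,0],0],[[-0.07,-0.09,0],0],[[-0.12,-0.16,0],0],[[-0.18,-0.25,0],0],[[-0.26,-0.35,0],0],[[-0.34,-0.46,0],0],[[-0.42,-0.57,0],0]]}}

```text
clock: 14.45
eef_pos: [0.5393, -0.23, 0.3418]
tool_rot: [3.139, -0.138, 0.0]
contact_force: [0.2, 0.1, -3.3]
gripper_width: 0.0196
grasp_force: 30.0
```

>>> {"fn": "step_arm", "kwargs": {"motion": [[[-0.085,-0.115,0],0],[[-0.17,-0.23,0],0],[[-0.255,-0.345,0],0],[[-0.34,-0.46,0],0],[[-0.425,-0.575,0],0],[[-0.51,-0.69,0],0],[[-0.595,-0.805,0],0],[[-0.68,-0.92,0],0]]}}

```text
clock: 15.45
eef_pos: [0.4797, -0.1325, 0.3417]
tool_rot: [3.138, -0.139, 0.0]
contact_force: [-0.5, 0.3, -2.7]
gripper_width: 0.0196
grasp_force: 30.0
```

>>> {"fn": "step_arm", "kwargs": {"motion": [[[-0.08,-0.115,0],0],[[-0.15,-0.23,0],0],[[-0.21,-0.345,0],0],[[-0.25,-0.46,0],0],[[-0.28,-0.575,0],0],[[-0.3,-0.69,0],0],[[-0.31,-0.805,0],0],[[-0.32,-0.92,0],0]]}}

```text
clock: 16.45
eef_pos: [0.4565, -0.0381, 0.3416]
tool_rot: [-3.138, 0.139, -0.0]
contact_force: [0.5, 0.5, -4.1]
gripper_width: 0.0201
grasp_force: 30.0
```

>>> {"fn": "step_arm", "kwargs": {"motion": [[[-0.01,-0.115,0],0],[[-0.02,-0.23,0],0],[[-0.03,-0.345,0],0],[[-0.04,-0.46,0],0],[[-0.05,-0.575,0],0],[[-0.06,-0.69,0],0],[[-0.07,-0.805,0],0],[[-0.08,-0.92,0],0]]}}

```text
clock: 17.45
eef_pos: [0.4565, 0.0543, 0.3416]
tool_rot: [-3.139, 0.139, 0.0]
contact_force: [0.1, -0.5, -3.5]
gripper_width: 0.0195
grasp_force: 30.0
```

>>> {"fn": "step_arm", "kwargs": {"motion": [[[-0.01,-0.115,0],0],[[-0.02,-0.23,0],0],[[-0.03,-0.345,0],0],[[-0.04,-0.46,0],0],[[-0.05,-0.575,0],0],[[-0.06,-0.69,0],0],[[-0.07,-0.805,0],0],[[-0.08,-0.92,0],0]]}}

```text
clock: 18.45
eef_pos: [0.4567, 0.1466, 0.3417]
tool_rot: [-3.138, 0.139, -0.0]
contact_force: [-0.5, -0.1, -3.7]
gripper_width: 0.0198
grasp_force: 30.0
```

>>> {"fn": "step_arm", "kwargs": {"motion": [[[-0.01,-0.115,0],0],[[-0.02,-0.23,0],0],[[-0.03,-0.345,0],0],[[-0.04,-0.46,0],0],[[-0.05,-0.575,0],0],[[-0.06,-0.69,0],0],[[-0.07,-0.805,0],0],[[-0.08,-0.92,0],0]]}}

```text
clock: 19.45
eef_pos: [0.4568, 0.2389, 0.3416]
tool_rot: [3.139, -0.139, -0.0]
contact_force: [0.1, 0.2, -3.9]
gripper_width: 0.0202
grasp_force: 30.0
```

>>> {"fn": "step_arm", "kwargs": {"motion": [[[0,-0.11,0],0],[[0,-0.22,0],0],[[0.02,-0.33,0],0],[[0.05,-0.44,0],0],[[0.1,-0.55,0],0],[[0.16,-0.65,0],0],[[0.23,-0.75,0],0],[[0.31,-0.84,0],0]]}}

```text
clock: 20.45
eef_pos: [0.4958, 0.3197, 0.3416]
tool_rot: [3.138, -0.139, -0.0]
contact_force: [0.0, 0.3, -3.1]
gripper_width: 0.0201
grasp_force: 30.0
```

>>> {"fn": "step_arm", "kwargs": {"motion": [[[0.09,-0.09,0],0],[[0.18,-0.17,0],0],[[0.27,-0.24,0],0],[[0.36,-0.3,0],0],[[0.45,-0.35,0],0],[[0.53,-0.39,0],0],[[0.59,-0.42,0],0],[[0.63,-0.44,0],0]]}}

```text
clock: 21.45
eef_pos: [0.5621, 0.3574, 0.3416]
tool_rot: [3.138, -0.139, -0.0]
contact_force: [0.2, -0.1, -3.4]
gripper_width: 0.0202
grasp_force: 30.0
```

>>> {"fn": "step_arm", "kwargs": {"motion": [[[0.03,-0.02,0],0],[[0.05,-0.03,0],0],[[0.05,-0.03,0],0],[[0.05,-0.03,0],0],[[0.05,-0.03,0],0],[[0.05,-0.03,0],0],[[0.05,-0.03,0],0],[[0.05,-0.03,0],0]]}}

```text
clock: 22.45
eef_pos: [0.567, 0.3599, 0.3417]
tool_rot: [3.139, -0.139, 0.0]
contact_force: [1.3, -0.5, -3.2]
gripper_width: 0.0196
grasp_force: 30.0
```

```bash
python3 - <<'E'
from h import *
togo([.5656,.360,.29],-5.06)
x,y=.594,.357
c=shot('scene','s6'); cv2.imwrite('pics/s6c.png',cv2.resize(c['frame'][150:310,160:320,::-1],None,fx=3.5,fy=3.5,interpolation=cv2.INTER_CUBIC))
lidlevel(c,x,y,.14,.18)
t=optics.read_camera('top'); lidlevel(t,x,y,.14,.18)
for k in(c,t):
    p=cloud(k).reshape(-1,3); q=p[(np.hypot(p[:,0]-x,p[:,1]-y)<.07)&(p[:,2]>.21)&(p[:,2]<.228)]; print(len(q),cv2.minAreaRect(q[:,:2].astype(np.float32)) if len(q)>3 else '')
E
```

```text
t 22.45 tcp [0.567  0.3599 0.3417] xdir -5.06 zax [ 0. -0. -1.] F [ 1.3 -0.5 -3.2] w 0.0196 g 30.0
shift/10cm [-0.014  0.     0.517] yaw -0.000
1163 mean [0.5875 0.3634 0.1687] normal [0.026 0.001 1.   ] rect ((0.5925655961036682, 0.35697048902511597), (0.15656879544258118, 0.15659308433532715), 68.20589447021484)
834 mean [0.6278 0.3334 0.1673] normal [ 0.041 -0.015  0.999] rect ((0.622270405292511, 0.3301040530204773), (0.15719957649707794, 0.08130616694688797), 46.8658332824707)
103 ((0.5935558080673218, 0.3612009882926941), (0.06931314617395401, 0.06134407967329025), 45.726173400878906)
26 ((0.5916523933410645, 0.34489724040031433), (0.016315912827849388, 0.015952207148075104), 89.22058868408203)
```

View pics/s6c.png

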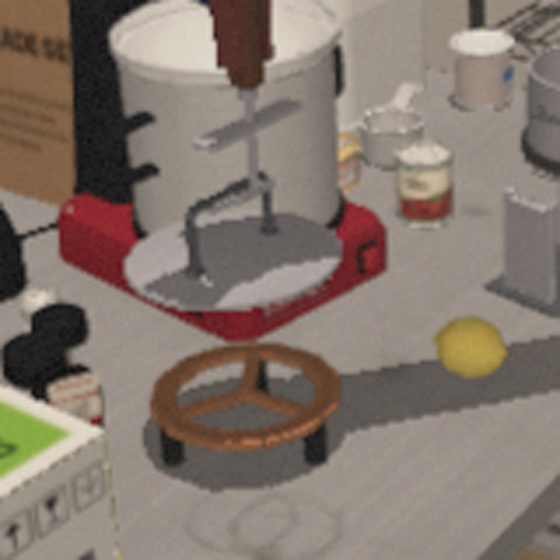

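>>> {"fn": "step_arm", "kwargs": {"motion": [[[-0.01,0,0.05],0],[[-0.01,0,0.12],0],[[-0.01,0,0.22],0],[[-0.01,0,0.34],0],[[-0.01,0,0.46],0],[[-0.01,0,0.58],0],[[-0.01,0,0.7],0],[[-0.01,0,0.78],0]]}}

```text
clock: 23.55
eef_pos: [0.5659, 0.3599, 0.2626]
tool_rot: [3.138, -0.139, -0.001]
contact_force: [-1.1, -0.1, -3.6]
gripper_width: 0.02
grasp_force: 30.0
```

>>> {"fn": "step_arm", "kwargs": {"motion": [[[0,0,0.06],0],[[0,0,0.1],0],[[0,0,0.14],0],[[0,0,0.17],0],[[0,0,0.2],0],[[0,0,0.22],0],[[0,0,0.24],0],[[0,0,0.26],0]]}}

```text
clock: 24.55
eef_pos: [0.566, 0.3601, 0.2376]
tool_rot: [-3.138, 0.139, -0.0]
contact_force: [0.4, 0.4, -3.1]
gripper_width: 0.0198
grasp_force: 30.0
```

>>> {"fn": "step_arm", "kwargs": {"motion": [[[0,0,0.015],0],[[0,0,0.03],0],[[0,0,0.045],0],[[0,0,0.06],0],[[0,0,0.075],0],[[0,0,0.09],0],[[0,0,0.1],0],[[0,0,0.11],0]]}}

```text
clock: 25.55
eef_pos: [0.5661, 0.3601, 0.2267]
tool_rot: [-3.138, 0.139, -0.0]
contact_force: [0.0, -0.1, -1.9]
gripper_width: 0.0198
grasp_force: 30.0
```

```bash
python3 - <<'E'
from h import *
togo([.5656,.360,.2115],-5.06)
c=shot('scene','s7'); lidlevel(c,.594,.357,.05,.075)
p=cloud(c).reshape(-1,3); q=p[(np.hypot(p[:,0]-.594,p[:,1]-.357)<.1)&(p[:,2]>.05)&(p[:,2]<.075)]
print(cv2.minEnclosingCircle(q[:,:2].astype(np.float32)))
E
```

```text
t 25.55 tcp [0.5661 0.3601 0.2267] xdir -5.06 zax [ 0.  0. -1.] F [ 0.  -0.1 -1.9] w 0.0198 g 30.0
shift/10cm [-0.005  0.001  0.152] yaw 0.000
1256 mean [0.5867 0.3647 0.0582] normal [-0.007  0.006  1.   ] rect ((0.5921300649642944, 0.35850632190704346), (0.15852893888950348, 0.1533932387828827), 55.1634521484375)
((0.5966626405715942, 0.3590148985385895), 0.08825147151947021)
```

>>> {"fn": "step_arm", "kwargs": {"motion": [[[0,0,0.04],0],[[0,0,0.08],0],[[0,0,0.12],0],[[0,0,0.15],0],[[0,0,0.15],0]]}}

```text
clock: 26.22
eef_pos: [0.5659, 0.3599, 0.2113]
tool_rot: [3.138, -0.139, -0.001]
contact_force: [0.2, -0.2, -1.6]
gripper_width: 0.0197
grasp_force: 30.0
```

>>> {"fn": "step_arm", "kwargs": {"motion": [[[-0.05,0,0],0],[[-0.13,0,0],0],[[-0.22,0,0],0],[[-0.32,0,0],0],[[-0.44,0,0],0],[[-0.58,0,0],0],[[-0.72,0,0],0],[[-0.8,0,0],0]]}}

```text
clock: 27.22
eef_pos: [0.4851, 0.3674, 0.2118]
tool_rot: [3.139, -0.137, 0.0]
contact_force: [-0.4, 0.1, -1.3]
gripper_width: 0.0199
grasp_force: 30.0
```

>>> {"fn": "step_arm", "kwargs": {"motion": [[[0,0,-0.15],0],[[0,0.0,-0.3],0],[[0,0.05,-0.45],0.0],[[0.05,0.2,-0.6],0],[[0.05,0.4,-0.7],0],[[0.1,0.6,-0.75],0],[[0.1,0.8,-0.75],0],[[0.13,1,-0.75],0]]}}

```text
clock: 28.22
eef_pos: [0.4899, 0.2643, 0.2865]
tool_rot: [3.138, -0.14, -0.001]
contact_force: [0.1, 0.8, -1.8]
gripper_width: 0.0201
grasp_force: 30.0
```

>>> {"fn": "step_arm", "kwargs": {"motion": [[[0.02,0.2,0],0],[[0.05,0.4,0],0],[[0.08,0.6,0],0],[[0.1,0.8,0],0],[[0.13,1,0],0]]}}

```text
clock: 28.85
eef_pos: [0.4938, 0.1637, 0.2864]
tool_rot: [3.138, -0.14, -0.001]
contact_force: [0.7, 0.7, -1.9]
gripper_width: 0.0198
grasp_force: 30.0
```

>>> {"fn": "step_arm", "kwargs": {"motion": [[[0.02,0.2,0],0],[[0.05,0.4,0],0],[[0.08,0.6,0],0],[[0.1,0.8,0],0],[[0.13,1,0],0]]}}

```text
clock: 29.48
eef_pos: [0.4978, 0.0631, 0.2864]
tool_rot: [3.138, -0.14, -0.001]
contact_force: [-0.1, 0.4, -1.2]
gripper_width: 0.0199
grasp_force: 30.0
```

>>> {"fn": "step_arm", "kwargs": {"motion": [[[0.02,0.2,0],0.02],[[0.05,0.4,0],0.04],[[0.08,0.55,0],0.062],[[0.09,0.64,0],0.062],[[0.09,0.64,0],0.062],[[0.09,0.64,0],0.062]]}}

```text
clock: 30.22
eef_pos: [0.502, 0.0011, 0.2867]
tool_rot: [-3.128, 0.289, -0.0]
contact_force: [-0.1, 0.3, -1.6]
gripper_width: 0.0202
grasp_force: 30.0
```

```bash
python3 - <<'E'
from h import *
togo([.5017,-.0003,.1586],-10.65)
c=shot('scene','s8'); cv2.imwrite('pics/s8c.png',cv2.resize(c['frame'][140:300,190:360,::-1],None,fx=4,fy=3.7,interpolation=cv2.INTER_CUBIC))
t=shot('top','t8'); lidlevel(t,.594,.357,.05,.075)
for n,k in(('s',c),('t',t)):
    p=cloud(k).reshape(-1,3)
    for lo,hi in((.09,.11),(.17,.225),):
        q=p[(np.hypot(p[:,0]-.5017,p[:,1])<.07)&(p[:,2]>lo)&(p[:,2]<hi)]; print(n,lo,len(q),cv2.minAreaRect(q[:,:2].astype(np.float32)) if len(q)>3 else '', np.round(q.min(0),3) if len(q) else '',np.round(q.max(0),3) if len(q) else '')
E
```

```text
t 30.23 tcp [0.502  0.0011 0.2867] xdir -10.57 zax [ 0.  0. -1.] F [-0.1  0.3 -1.6] w 0.0202 g 30.0
shift/10cm [-1.000e-03  1.500e-02  1.281e+00] yaw 0.001
2010 mean [0.5934 0.3567 0.0584] normal [-0.004  0.003  1.   ] rect ((0.5934544801712036, 0.3568372130393982), (0.15883508324623108, 0.1566856950521469), 43.99639129638672)
s 0.09 124 ((0.5026328563690186, 0.0004198029637336731), (0.0993252545595169, 0.06056198105216026), 81.27965545654297) [ 0.466 -0.051  0.09 ] [0.537 0.053 0.106]
s 0.17 59 ((0.5045926570892334, 0.002627285197377205), (0.049191445112228394, 0.018430020660161972), 79.55914306640625) [ 0.496 -0.021  0.171] [0.517 0.027 0.222]
t 0.09 0   
t 0.17 0
```

View pics/s8c.png

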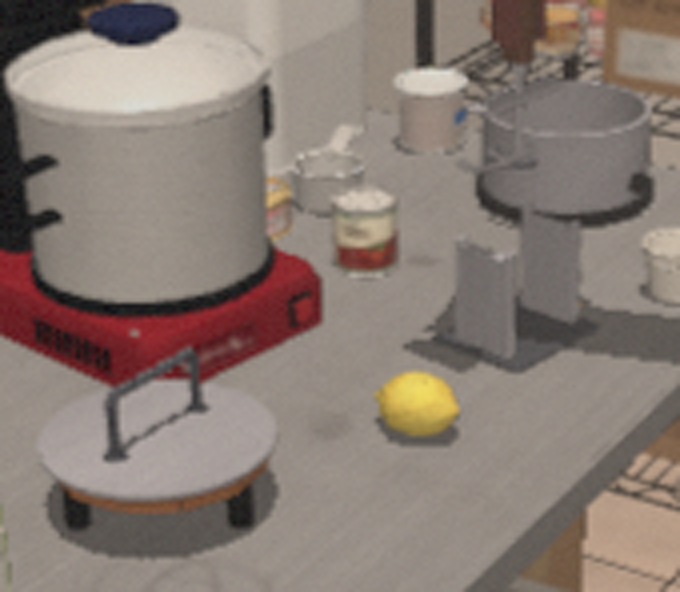

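>>> {"fn": "step_arm", "kwargs": {"motion": [[[0,0.015,0.05],0],[[0,0.015,0.15],0],[[0,0.015,0.3],0],[[0,0.015,0.45],0],[[0,0.015,0.6],0],[[0,0.015,0.75],0],[[0,0.015,0.9],0],[[0,0.015,1.0],0]]}}

```text
clock: 31.32
eef_pos: [0.5015, -0.0012, 0.1855]
tool_rot: [3.128, -0.291, -0.001]
contact_force: [0.2, 0.2, -1.9]
gripper_width: 0.0199
grasp_force: 30.0
```

>>> {"fn": "step_arm", "kwargs": {"motion": [[[0,0,0.05],0],[[0,0,0.1],0],[[0,0,0.15],0],[[0,0,0.2],0],[[0,0,0.23],0],[[0,0,0.26],0],[[0,0,0.27],0],[[0,0,0.27],0]]}}

```text
clock: 32.33
eef_pos: [0.5018, -0.0012, 0.1597]
tool_rot: [-3.128, 0.291, 0.0]
contact_force: [0.2, -0.0, -0.9]
gripper_width: 0.0199
grasp_force: 30.0
```

```bash
python3 -c "
from h import *
togo([.5017,-.0003,.1586],-10.65)"
```

```text
t 32.33 tcp [ 0.5018 -0.0012  0.1597] xdir -10.64 zax [ 0.  0. -1.] F [ 0.2 -0.  -0.9] w 0.0199 g 30.0
shift/10cm [-0.002 -0.008  0.011] yaw 0.000
```

Nearly seated; lower the last 1 mm, release, then rise clear.

>>> {"fn": "step_arm", "kwargs": {"motion": [[[0,0,0.01],0],[[0,0,0.01],0],[[0,0,0.015],0],[[0,0,0.015],0]]}}

```text
clock: 32.83
eef_pos: [0.5018, -0.0012, 0.1586]
tool_rot: [3.128, -0.291, 0.0]
contact_force: [-2.7, -0.5, 4.7]
gripper_width: 0.0196
grasp_force: 30.0
```

>>> {"fn": "step_arm", "kwargs": {"motion": [[[0,0,0],0],[[0,0,0],0],[[0,0,0],0],[[0,0,0],0],[[0,0,0],0],[[0,0,0],0],[[0,0,0],0],[[0,0,0],0]], "grip": 1}}

```text
clock: 33.83
eef_pos: [0.5018, -0.0012, 0.1581]
tool_rot: [3.128, -0.291, -0.0]
contact_force: [0.1, 0.1, -0.7]
gripper_width: 0.0878
grasp_force: 0.0
```

>>> {"fn": "step_arm", "kwargs": {"motion": [[[0,0,-0.05],0],[[0,0,-0.15],0],[[0,0,-0.3],0],[[0,0,-0.45],0],[[0,0,-0.6],0],[[0,0,-0.8],0],[[0,0,-1],0],[[0,0,-1],0]]}}

```text
clock: 34.83
eef_pos: [0.5028, -0.0011, 0.2601]
tool_rot: [-3.128, 0.291, -0.006]
contact_force: [-0.2, -0.9, 0.1]
gripper_width: 0.088
grasp_force: 0.0
```

>>> {"fn": "step_arm", "kwargs": {"motion": [[[0,0,-0.1],0],[[0,0,-0.3],0],[[0,0,-0.5],0],[[0,0,-0.5],0],[[0,0,-0.5],0],[[0,0,-0.5],0]]}}

```text
clock: 35.58
eef_pos: [0.5012, -0.0013, 0.3071]
tool_rot: [3.128, -0.291, -0.003]
contact_force: [-0.7, 0.0, -0.4]
gripper_width: 0.0877
grasp_force: 0.0
```

```bash
python3 - <<'E'
from h import *
togo([.5017,-.0003,.3],-10.65)
c=shot('scene','s9'); cv2.imwrite('pics/s9c.png',cv2.resize(c['frame'][140:320,180:400,::-1],None,fx=3.5,fy=3.3,interpolation=cv2.INTER_CUBIC))
lidlevel(c,.594,.357,.05,.075)
p=cloud(c).reshape(-1,3)
for lo,hi in((.09,.115),(.14,.215)):
    q=p[(np.hypot(p[:,0]-.5017,p[:,1])<.07)&(p[:,2]>lo)&(p[:,2]<hi)]; print(lo,len(q),cv2.minAreaRect(q[:,:2].astype(np.float32)),np.round(q.max(0),3))
E
```

```text
t 35.58 tcp [ 0.5012 -0.0013  0.3071] xdir -10.64 zax [-0.002  0.    -1.   ] F [-0.7  0.  -0.4] w 0.0877 g 0.0
shift/10cm [ 0.003 -0.011  0.071] yaw 0.000
1274 mean [0.5876 0.3636 0.0581] normal [-0.007  0.004  1.   ] rect ((0.5918377637863159, 0.35872527956962585), (0.15948328375816345, 0.15447279810905457), 56.29397964477539)
0.09 213 ((0.500628650188446, 0.0031892582774162292), (0.10604775696992874, 0.05691874027252197), 79.40642547607422) [0.535 0.056 0.113]
0.14 159 ((0.5015029907226562, 0.0012192968279123306), (0.02274079993367195, 0.03305230289697647), 28.24138641357422) [0.514 0.016 0.203]
```

View pics/s9c.png

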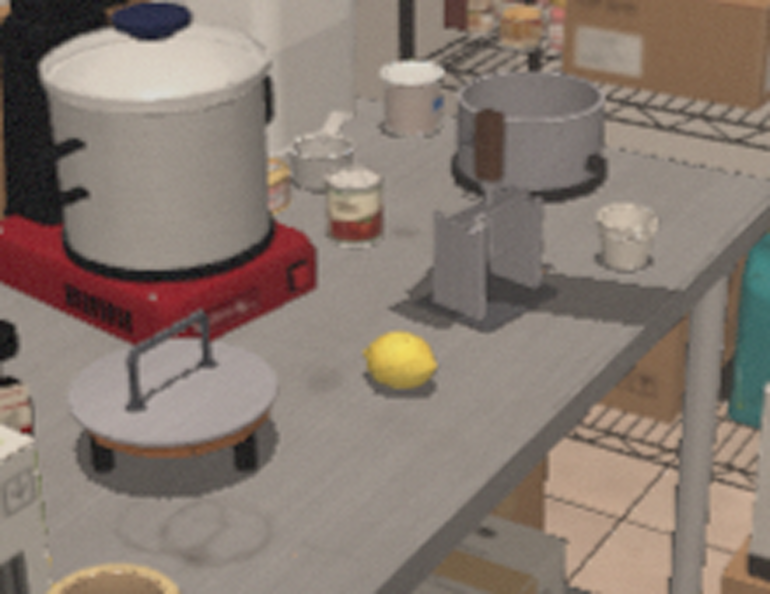

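The picture shows the lid flat on the trivet (175,395), the lifter hanging upright in its stand (490,200), and the bystanders in place.

```bash
python3 -c "
from workcell import workorder
print(workorder.close_job())"
```

```text
the job is handed in; nothing more can be done
None
```

The lid is level on the middle of the trivet, to within a few mm by camera. The lifter is back on its stand, nothing else in view was moved, and the job was handed in at about 36 s of the 72 s allowed; no verdict came back.

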